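Index the ring stand by one hole

ROBOT

A 6-joint arm with a two-finger parallel gripper is mounted at the origin on a cart in front of the work surface, level with it; the furniture and walls round the work are solid. World frame = base frame: x ahead of the robot, y to its left, z up, the work surface at z = 0. Lengths are in m, angles in rad, forces in N, time in s.
With the tool pointing down it reaches from about 0.35 to 1 m from the base axis. Payload 7.1 kg.
Tool frame: the origin (TCP) lies between the finger pads; the fingertips stand 22 mm ahead of it and the grasp point (between the pads) lies 3 mm ahead of it; z points along the fingers, y is the line along which they close (so a half turn about z gives the same grasp; the last joint's range is limited). The gripper opens to 85 mm and grips with 20 to 120 N. Pads are 22 mm wide; open, the fingers measure 114 mm over their backs; the gripper's body (76 mm by 85 mm) begins 54 mm behind the grasp point. The pads swing forward as they close: fully open they stand 13 mm farther back than shut.
Start: joints at [1.223, 0.423, 1.63, -0, 1.089, -0.019], TCP at [0.202, 0.592, 0.253] pointing down, gripper open.
Joint ranges: [-3, 3], [-0.9, 2.11], [0.09, 2.58], [-1.31, 4.45], [0.11, 2.69], [-2.54, 2.54]. Speed limits (rad/s): [2.39, 2.39, 3.01, 3.14, 3.14, 3.14].

INTERFACE

Orientations are given as a rotation vector (axis times angle).
In Python, from rig import manip gives the robot as it stands. The module is installed in compiled form; this text tells all that it offers. Calls block until the motion is done:
- manip.move_to(position, orientation): joint-space move of the TCP to a pose.
- manip.servo_line(position, orientation=None, rate=0.15): straight line of the TCP; orientation=None keeps the orientation; rate is the mean speed in m/s.
- manip.set_joints(angles): joint-space move.
- manip.command_gripper(opening, f_grip=None): finger opening in m; f_grip is the grip in N (None keeps the last); returns when the fingers have stopped.
- manip.hold(seconds).
- manip.solve_ik(position, orientation): joint angles nearest the present ones, or None.
- manip.camera(name): name is "side" or "top" or "wrist"; returns a dict with "image" (400x640x3 uint8, red, green, blue), "fx", "fy", "cx", "cy" (pixels), "cam_to_world" (4x4, takes a point from camera to world coordinates); the wrist camera has in their place "mount" (4x4, takes a point from camera to tool coordinates, whose origin is the TCP and whose axes are the flange's). Camera axes: x right, y down, z forward; pixel columns grow to the right and rows downward; lengths in m; the calibration is good to about 2 mm. The wrist camera is an equidistant fisheye: a pixel r from the principal point sees the ray r / f radians off the axis. A picture is of the moment at which its call begins: read the wrist's pose just before it. There is no depth.
A pose or a line that the arm cannot do raises manip.IKError and nothing moves.
- manip.sign_off(): hands the job in; it is judged then, once.
Readings, each from a call of its own:
- manip.get_time(): time.
- manip.get_joint_positions(): joint angles.
- manip.get_joint_vel(): joint speeds.
- manip.get_tau(): joint torques, N m.
- manip.get_position(): TCP position.
- manip.get_ee_rot(): TCP orientation.
- manip.get_contact_force(): force on the tool from outside, world axes, zero at the start.
- manip.get_torque(): the same for the moment, N m.
- manip.get_width(): finger opening in m.
- manip.get_grip_force(): force on a finger pad.
Only numpy, scipy, OpenCV 4.12 (cv2) and the standard library are available. Lean on these libraries where they do the work, as an engineer would, in place of code of your own. Each camera call takes 0.05 s, during which the arm holds its last target. There are 200 camera calls.

TASK

The ring on the inclined index stand has been scanned and must be moved on by one station. Flip the stand's toggle switch off, then draw the spring index pin, swing the wheel's arm one hole round towards the side where the stylus post stands and let the pin drop fully home in that hole, and only then flip the switch back on. Do not draw the pin while the switch is on, and leave the tools and the oil can lying as they are.

Things in the scene. Friction and masses are not known exactly. Their poses are not given: they have to be found in the camera images.
- index_stand: Fixed grey stand, foot 240x170 mm, with a round steel dividing plate (224 mm) whose normal leans 30 deg from vertical to the stand's -x (the robot). A scan head (underside 350 mm up, front edge 50 mm to +x of the origin) overhangs it, so the knob must be taken along the plate normal, tool tilted about 30 deg. Origin on the bench under the plate centre; x away from the robot, y left, z up
- plate_center (a point): Centre of the dividing plate's top face, on the wheel's axis, 140 mm above the bench (axes as index_stand). Eight holes, 45 degrees apart, on a circle of 85 mm radius round it
- knob (a point): Mid-grip of the pin's black pull knob at the end of the wheel's arm, 85 mm from the wheel axis, 54 mm from the plate face when home; starts at the plate's top (far) point. Round, 26 mm wide, from 20 mm below to 26 mm above this point; top 10 mm is a 32 mm rim. Arm boss (28 mm wide) ends 7 mm below the knob. z = pin axis = plate normal, outward (drawing direction); x radial, y tangential
- wheel (a joint): Angle of the wheel (116 mm disc with a clamped bearing ring) and its arm about the plate normal, rad; 0 at the start, positive towards the stand's +y (left seen from the robot). Holes at multiples of 0.785 rad; the home pin locks it with about 1 degree of play. With the pin drawn it turns with slight friction (0.15 N m)
- index_pin (a joint): How far the pin is drawn, m: 0 fully home, 0.012 its nose is clear of the plate, 0.016 its stop. A spring pushes it home: 3 N when home, 8 N at 12 mm. Let go between holes it rides on the plate and drops when it comes over the next hole
- switch_box: Fixed grey switch box, 100 (x) x 84 (y) x 62 (z) mm, stands to the left of the stand. Origin at the centre of its underside, z up, x away from the robot's side, y left
- toggle (a joint): Angle of the toggle bat, rad: +0.42 = ON, leaning to the box's +x (away from the robot); -0.42 = OFF, leaning to the box's -x (towards the robot). A spring snaps it from the centre to whichever side it is past; about 2.5 N at the tip starts it. It starts ON
- bat_tip (a point): Centre of the 17 mm ball at the end of the steel toggle bat. The bat is 11 mm thick; the ball's centre is 54 mm from the pivot, which is 68 mm above the bench on the box's vertical centre line
- stylus_post: Fixed steel post, 100 mm tall, foot 56 mm diameter, with a dark clamp near its top and a short horizontal stylus to the front. Origin at the centre of its underside. It stands on one side of the index stand, left or right; the wheel must be swung to that side (positive wheel angle if it is on the stand's +y side, else negative)
- oil_can: Red pump oil can with a thin spout, 64 x 73 x 176 mm, standing loose on the other side of the stand; leave it. Origin at the centre of its underside
- spanner: Loose steel spanner, 151 mm, lying in front; leave it. Origin under its centre
- brush: Loose brush, 165 mm, lying in front; leave it. Origin under its centre
- ball_bearing: Loose ball bearing, 47 mm diameter, 14 mm high, lying in front; leave it. Origin under its centre
- screwdriver: Loose screwdriver, 173 mm, lying at the left; leave it. Origin under its centre

How it is judged:
By the outcome, as a careful person would: the job done as asked, in the order asked, and still so for the second after the job is handed in, with the robot touching nothing.
It also fails if it takes over 61 s, if anything falls off the work surface, if the arm or the gripper's body presses on something with over 40 N, if the wrist force passes 120 N, or if a joint passes its speed limit or range.

## Working session

There is one attempt and no reset: what is moved stays moved. The work goes in short steps, each a Python script; the robot and the scene stay as the last script left them, time stands still between calls to the robot, and variables do not carry over. Pictures are saved under pics/ and viewed, at most 10 in all, crops included, and the job is handed in when it is done.

```bash
mkdir -p pics; ls; python3 - <<'E'
from rig import manip
import cv2,pickle
d={}
for n in ["side","top","wrist"]:
    c=manip.camera(n); d[n]=c
    cv2.imwrite(f"pics/{n}0.png",c["image"][:,:,::-1])
    print(n,[round(float(c[k]),2) for k in("fx","fy","cx","cy")]); print((c.get("cam_to_world") if n!="wrist" else c["mount"]).round(3))
pickle.dump(d,open("cams.pkl","wb"))
print(manip.get_position(),manip.get_ee_rot(),manip.get_time())
E
```

```text
pics
side [410.89, 410.89, 319.04, 202.54]
[[ 0.917 -0.231  0.326  0.205]
 [-0.399 -0.563  0.723 -0.645]
 [ 0.017 -0.793 -0.609  0.731]
 [ 0.     0.     0.     1.   ]]
top [364.27, 364.27, 314.22, 200.82]
[[ 2.000e-03 -9.830e-01  1.860e-01  3.720e-01]
 [-1.000e+00  1.000e-03  1.600e-02  5.900e-02]
 [-1.600e-02 -1.860e-01 -9.820e-01  1.095e+00]
 [ 0.000e+00  0.000e+00  0.000e+00  1.000e+00]]
wrist [309.71, 309.71, 320.33, 196.29]
[[ 0.    -0.947 -0.321  0.084]
 [ 1.     0.     0.    -0.001]
 [-0.    -0.321  0.947 -0.12 ]
 [ 0.     0.     0.     1.   ]]
[0.20165349 0.59113719 0.25271023] [-5.14099454e-01 -3.09902830e+00  1.91281995e-03] 0.15
```

View pics/side0.png

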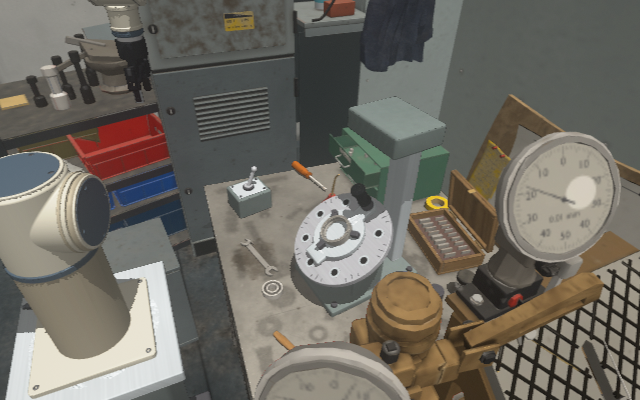

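View pics/top0.png

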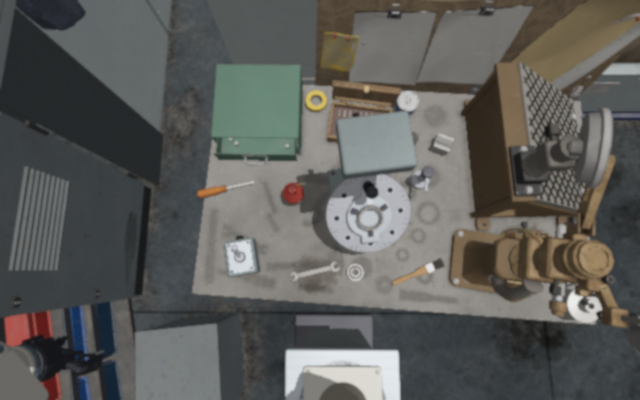

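The side view shows the toggle box at (250,192), the plate centre near (343,235) and the knob near (365,195). In the top view the red oil can is on the left (292,193) and the stylus post on the right (420,178), so the swing is negative. I'll enlarge both.

```bash
python3 - <<'E'
import cv2,pickle,numpy as np
d=pickle.load(open("cams.pkl","rb"))
t=d["top"]["image"][:,:,::-1]; s=d["side"]["image"][:,:,::-1]
f=lambda im,x,y,w,h,k:cv2.resize(im[y:y+h,x:x+w],None,fx=k,fy=k,interpolation=cv2.INTER_CUBIC)
# stack: top stand (320..420,165..265)x4, top box (215..275,225..285)x4 ; side
a=f(t,320,165,100,100,4); b=f(t,215,225,60,60,6)[:360]; b=cv2.copyMakeBorder(b,0,40,0,0,0)
cv2.imwrite("pics/topc.png",np.hstack([a,b]))
a=f(s,285,165,130,150,4); b=f(s,220,160,60,60,4); b=cv2.copyMakeBorder(b,0,360,0,0,0)
cv2.imwrite("pics/sidec.png",np.hstack([a,b]))
E
```

```text
(no output)
```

View pics/topc.png

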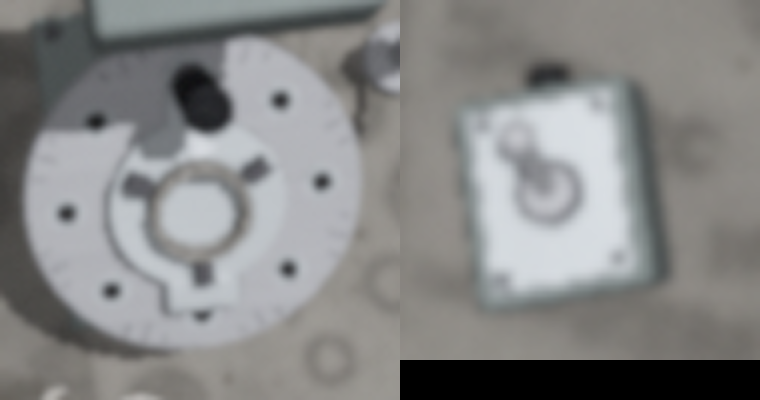

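View pics/sidec.png

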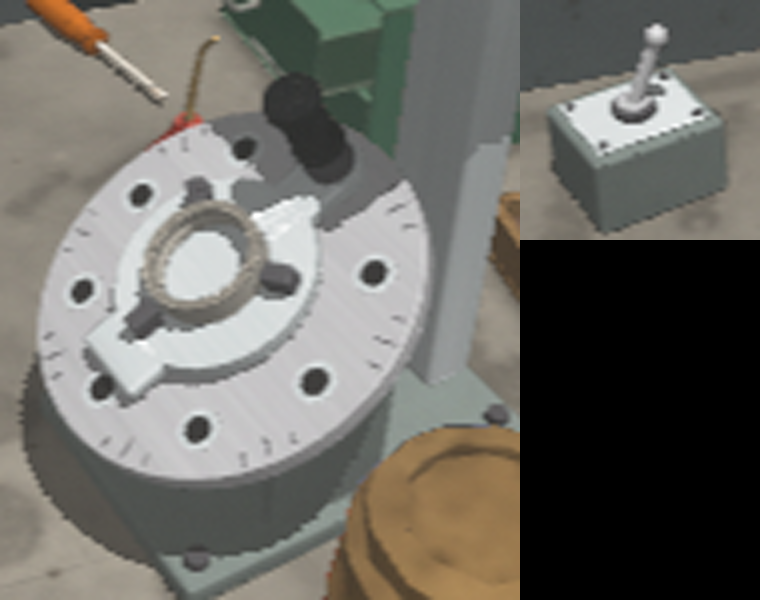

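```bash
cat > geo.py <<'E'
import numpy as np,pickle
from scipy.optimize import least_squares
from scipy.spatial.transform import Rotation as R
cams=pickle.load(open("cams.pkl","rb"))
def proj(n,P):
    c=cams[n];T=np.linalg.inv(c["cam_to_world"]);p=np.atleast_2d(P)@T[:3,:3].T+T[:3,3]
    return np.c_[c["fx"]*p[:,0]/p[:,2]+c["cx"],c["fy"]*p[:,1]/p[:,2]+c["cy"]]
def world(q,P): return R.from_rotvec([0,0,q[2]]).apply(P)+[q[0],q[1],0]
n0=np.array([-.5,0,3**.5/2]);e0=np.array([3**.5/2,0,.5])
def wheelpt(a,h=0,r=.085): return np.array([0,0,.14])+n0*h+r*(np.cos(a)*e0+np.sin(a)*np.array([0,1,0]))
E
cat > fit.py <<'E'
from geo import *
tc=lambda p,k,o:(np.array(p)+.5)/k-.5+o
A=np.radians([45,90,135,-135,-90,-45])
T=tc([(96,122),(67,213),(111,291),(288,269),(321,182),(280,100)],4,(320,165))
S=tc([(245,148),(141,195),(82,290),(198,429),(315,381),(373,271)],4,(285,165))
def res(q):
    P=world(q,np.array([wheelpt(a) for a in A]))
    return np.r_[(proj("top",P)-T),(proj("side",P)-S)].ravel()
r=least_squares(res,[.6,0,0]);print("stand",r.x,r.fun.reshape(-1,2).round(1).tolist())
for h in(.054,.08):
    k=world(r.x,[wheelpt(0,h)]);print("knob",h,k,"topcrop",(proj("top",k)-(320,165))*4,"sidecrop",(proj("side",k)-(285,165))*4)
# box: bat ball, top-face corners in side; ball, top plate corners in top
bx=np.array([(x,y,.062) for x,y in((-.05,.042),(.05,.042),(.05,-.042),(-.05,-.042))])
tip=np.array([.054*np.sin(.42),0,.068+.054*np.cos(.42)])
Pb=np.vstack([bx,tip,[0,0,.068]])
Sb=tc(np.array([(550,111),(664,71),(724,124),(600,160),(656,35)])-(520,0),4,(220,160))
Tb=tc(np.array([(515,138)])-(400,0),6,(215,225))
def rb(q):
    P=world(q,Pb);return np.r_[proj("side",P[:5])-Sb,proj("top",P[4:5])-Tb].ravel()
r2=least_squares(rb,[.45,.35,0]);print("box",r2.x,r2.fun.reshape(-1,2).round(1).tolist())
print("tip",world(r2.x,[tip]),"top crop pts",((proj("top",world(r2.x,Pb))-(215,225))*6+(400,0)).round().tolist())
np.savez("poses.npz",stand=r.x,box=r2.x)
E
python3 fit.py
```

```text
stand [ 0.51773717 -0.06675501  0.12380856] [[-0.5, 0.2], [-0.6, 0.0], [-0.4, -0.1], [-0.5, -0.1], [-0.4, -0.1], [-0.5, 0.0], [-0.1, 0.6], [0.1, 0.3], [0.3, 0.4], [0.1, 0.4], [0.0, 0.5], [0.4, 0.9]]
knob 0.054 [[ 0.56399254 -0.06099876  0.22926537]] topcrop [[197.99358159  98.26584913]] sidecrop [[305.54853657 122.58436651]]
knob 0.08 [[ 0.55109205 -0.06260416  0.25178203]] topcrop [[206.38947835 111.34783421]] sidecrop [[287.94602035  94.12551604]]
box [0.4080332  0.28509961 0.21577975] [[-1.8, -0.6], [1.2, -1.9], [1.0, -1.3], [-0.4, 2.2], [0.2, 0.5], [0.2, 0.3]]
tip [[0.42954163 0.28981409 0.1173068 ]] top crop pts [[479.0, 317.0], [443.0, 105.0], [617.0, 67.0], [656.0, 277.0], [513.0, 138.0], [546.0, 190.0]]
```

The stand fit is within 1 px, and the predicted knob top matches both pictures. Next I check IK for the tool yaws round the knob normal.

```bash
cat >> geo.py <<'E'
from rig import manip
Z=np.load("poses.npz") ; ST=Z["stand"]; BX=Z["box"]
Rs=R.from_rotvec([0,0,ST[2]]); N=Rs.apply(n0)
def kpose(a,h,psi):
    """TCP pose: grasp point at arm angle a, height h above home mid-grip; psi about normal (0: tool x inward)"""
    p=world(ST,[wheelpt(a,.054+h)])[0]+N*.003
    B=R.from_matrix(np.c_[-e0,[0,1,0],-n0])
    return p,(Rs*R.from_rotvec(n0*psi)*B).as_rotvec()
def bpose(x,z,yaw=0,y=0):
    """fingertip at box x,z, pointing down; tool y along box y (yaw 0)"""
    p=world(BX,[[x,y,z+.022]])[0]
    return p,(R.from_rotvec([0,0,BX[2]+yaw])*R.from_matrix(np.diag([-1.,1,-1]))).as_rotvec()
E
python3 - <<'E'
from geo import *
rd=np.radians
for psi in range(-90,91,30):
  print(psi,[(lambda q:None if q is None else q.round(2).tolist())(manip.solve_ik(*kpose(rd(a),h,rd(psi+a)))) for a,h in((0,.1),(0,0),(-45,.014))])
for yaw in(0,180):
  for x in(.06,-.06):
    for z in(.2,.095):
      q=manip.solve_ik(*bpose(x,z,rd(yaw)));print(yaw,x,z,None if q is None else np.round(q,2))
E
```

```text
-90 [[-0.25, 0.01, 2.1, 0.35, 0.57, -0.63], [-0.21, 0.23, 2.09, 0.48, 0.36, -0.75], [-0.37, 0.23, 2.1, 0.62, 0.42, -0.22]]
-60 [[-0.25, 0.01, 2.1, 0.35, 0.57, -1.15], [-0.21, 0.23, 2.09, 0.48, 0.36, -1.27], [-0.37, 0.23, 2.1, 0.62, 0.42, -0.75]]
-30 [[-0.25, 0.01, 2.1, 0.35, 0.57, -1.68], [-0.21, 0.23, 2.09, 0.48, 0.36, -1.8], [-0.37, 0.23, 2.1, 0.62, 0.42, -1.27]]
0 [[-0.25, 0.01, 2.1, 0.35, 0.57, -2.2], [-0.21, 0.23, 2.09, 0.48, 0.36, -2.32], [-0.37, 0.23, 2.1, 0.62, 0.42, -1.79]]
30 [None, None, [-0.37, 0.23, 2.1, 0.62, 0.42, -2.32]]
60 [None, None, None]
90 [[-0.25, 0.01, 2.1, 0.35, 0.57, 2.51], [-0.21, 0.23, 2.09, 0.48, 0.36, 2.39], None]
0 0.06 0.2 [ 0.55  0.36  1.81  0.    0.97 -1.24]
0 0.06 0.095 [ 0.55  0.52  1.87 -0.    0.75 -1.24]
0 -0.06 0.2 [ 0.64  0.2   2.04  0.    0.9  -1.15]
0 -0.06 0.095 [ 0.64  0.4   2.11 -0.    0.64 -1.15]
180 0.06 0.2 [ 0.55  0.36  1.81 -0.    0.97  1.9 ]
180 0.06 0.095 [ 0.55  0.52  1.87 -0.    0.75  1.9 ]
180 -0.06 0.2 [ 0.64  0.2   2.04 -0.    0.9   1.99]
180 -0.06 0.095 [ 0.64  0.4   2.11 -0.    0.64  1.99]
```

```bash
python3 - <<'E'
from geo import *; import cv2
manip.command_gripper(0.0)
manip.move_to(*bpose(.06,.2))
print(manip.get_time(),manip.get_contact_force().round(1))
manip.servo_line(bpose(.06,.1)[0],rate=.1)
print(manip.get_contact_force().round(1))
for x in(.03,.015,.005):
    manip.servo_line(bpose(x,.1)[0],rate=.06); print(x,manip.get_contact_force().round(1))
manip.servo_line(bpose(.035,.1)[0],rate=.15)
manip.servo_line(bpose(.035,.2)[0],rate=.15)
print(manip.get_time())
c=[cv2.resize(manip.camera(n)["image"][y:y+100,x:x+100,::-1],None,fx=4,fy=4) for n,x,y in(("top",190,200),("side",200,130))]
cv2.imwrite("pics/off.png",np.hstack(c))
E
```

```text
2.3917 [-0.4  0.   0.9]
[0.2 0.3 0.4]
0.03 [ 1.9 -0.5 -0.5]
0.015 [-0.2  0.7  0.1]
0.005 [-0.5 -0.3 -0. ]
6.075
```

View pics/off.png

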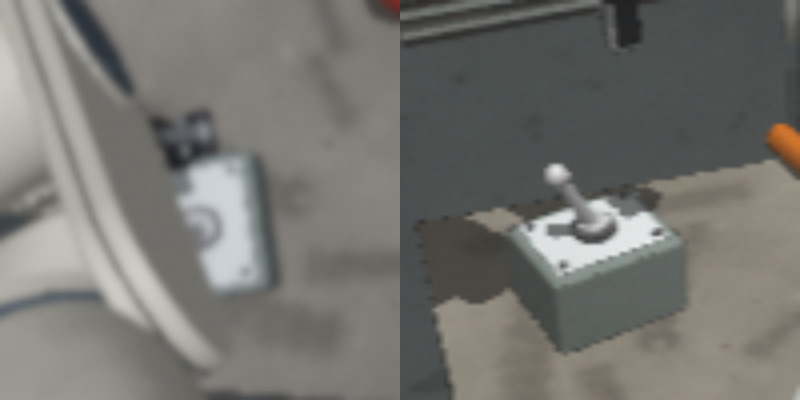

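The side view shows the ball at (557,173), leaning to the robot from its base at (595,225), so the switch is off. On to the knob: approach, grip, and draw with force checks.

```bash
python3 - <<'E'
from geo import *; import cv2
psi=np.radians(-10)
f=lambda:(manip.get_contact_force().round(1),"along n",round(float(manip.get_contact_force()@N),1))
manip.command_gripper(.06)
manip.servo_line(bpose(.035,.26)[0],rate=.2)
manip.move_to(*kpose(0,.11,psi)); print(manip.get_time(),f())
c=cv2.resize(manip.camera("wrist")["image"][:,:,::-1],None,fx=1,fy=1); cv2.imwrite("pics/w1.png",c)
manip.servo_line(kpose(0,-.002,psi)[0],rate=.08); print(manip.get_time(),f())
cs=[cv2.resize(manip.camera("side")["image"][130:250,300:440,::-1],None,fx=4,fy=4)]
cv2.imwrite("pics/k1.png",cs[0])
E
```

```text
8.6083 (array([0.1, 0.9, 0.3]), 'along n', 0.2)
10.2083 (array([-0.9,  0.6,  0.5]), 'along n', 0.9)
```

View pics/k1.png

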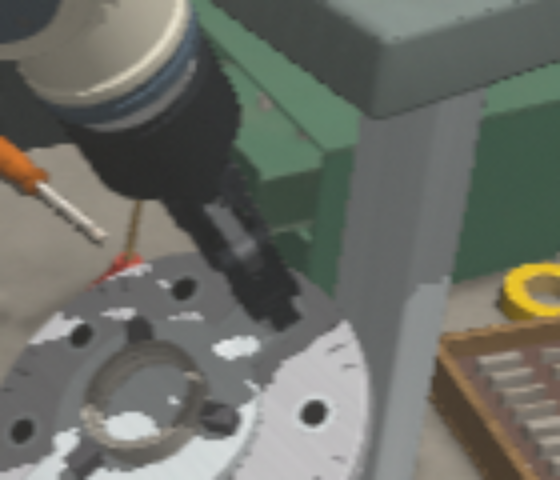

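View pics/w1.png

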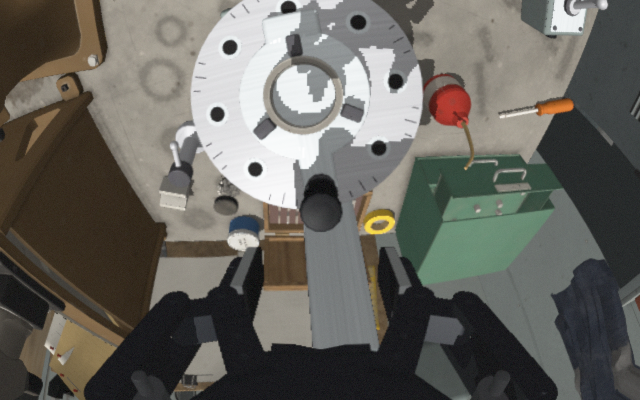

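The wrist view shows the knob at column 321, centred between the fingers. The stylus post is on the side opposite the red can at (450,105), so the swing is negative. The side view shows the fingers straddling the knob without contact.

```bash
python3 - <<'E'
from geo import *
psi=np.radians(-10)
def f(t):
    F=manip.get_contact_force(); print(t,F.round(1),"n",round(float(F@N),1),"w",round(manip.get_width(),4),"g",round(manip.get_grip_force(),1),"t",round(manip.get_time(),1))
manip.command_gripper(0.0,60); f("grip")
for h in(.003,.008,.011,.012):
    manip.servo_line(kpose(0,h,psi)[0],rate=.05); f(h)
E
```

```text
grip [ 2.8  0.3 -3.4] n -4.4 w 0.0271 g 102.7 t 10.7
0.003 [ 5.1  1.1 -4.4] n -6.5 w 0.027 g 103.1 t 10.9
0.008 [ 7.1  1.8 -5.7] n -8.6 w 0.0274 g 103.5 t 11.2
0.011 [ 7.   0.6 -6.5] n -9.1 w 0.0272 g 103.7 t 11.4
0.012 [ 6.9  0.7 -6.7] n -9.3 w 0.027 g 103.8 t 11.7
```

```bash
python3 - <<'E'
from geo import *; import cv2
psi=np.radians(-10)
def f(t):
    F=manip.get_contact_force(); print(t,F.round(1),"n",round(float(F@N),1),"w",round(manip.get_width(),4),"t",round(manip.get_time(),1))
for a in np.linspace(-5,-45,9):
    r=np.radians(a); manip.servo_line(*kpose(r,.012,psi+r),rate=.04)
    if a%15==0: f(a)
cv2.imwrite("pics/w2.png",manip.camera("wrist")["image"][:300,100:540,::-1])
r=np.radians(-45)
for h in(.009,.006,.003,0,-.002):
    manip.servo_line(kpose(r,h,0)[0],rate=.03); f(h)
E
```

```text
-15.0 [ 7.5  0.9 -6.2] n -9.1 w 0.0273 t 12.7
-30.0 [ 6.3  1.  -6.9] n -9.2 w 0.0272 t 13.7
-45.0 [ 6.3  0.6 -7.3] n -9.5 w 0.0271 t 14.7
0.009 [ 5.1  0.4 -6.2] n -7.9 w 0.027 t 15.0
0.006 [ 4.8  0.6 -5.2] n -6.9 w 0.0272 t 15.2
0.003 [ 3.7  1.6 -4.6] n -5.9 w 0.0268 t 15.5
0 [ 3.2  0.7 -3.1] n -4.3 w 0.0269 t 15.7
-0.002 [ 1.1  1.3 -3.2] n -3.4 w 0.0273 t 16.0
```

View pics/w2.png

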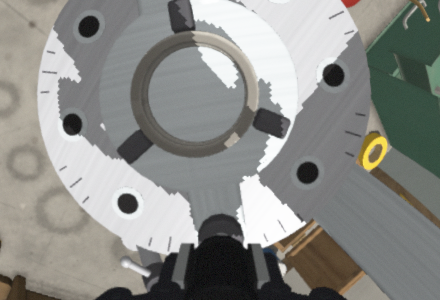

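The wheel has moved one hole (hole (307,173) is now free behind the arm), and the draw force fell steadily 9.5→3.4 N, so the pin went into the hole. I'll check it is seated, then release and retreat.

```bash
python3 - <<'E'
from geo import *; import cv2
def f(t):
    F=manip.get_contact_force(); print(t,F.round(1),"n",round(float(F@N),1),"w",round(manip.get_width(),4),"t",round(manip.get_time(),1))
r=np.radians(-45)
for h in(-.003,-.004):
    manip.servo_line(kpose(r,h,0)[0],rate=.03); f(h)
    if manip.get_contact_force()@N>3: break
manip.command_gripper(.06); manip.hold(.2); f("open")
manip.servo_line(kpose(r,.1,0)[0],rate=.12); f("up")
p=manip.get_position();q=manip.get_ee_rot();c=manip.camera("wrist")
cv2.imwrite("pics/w3.png",c["image"][:,:,::-1])
M=np.eye(4);M[:3,:3]=R.from_rotvec(q).as_matrix();M[:3,3]=p
C=np.linalg.inv(M@c["mount"])
for h in(.0,.012):
    P=world(ST,[wheelpt(r,.08+h)])[0];v=C[:3,:3]@P+C[:3,3];th=np.arctan2(np.hypot(v[0],v[1]),v[2]);u=v[:2]/np.hypot(v[0],v[1])*th*c["fx"]
    print("knob top centre if drawn",h,u+[c["cx"],c["cy"]])
    print(" side px",proj("side",P),"top px",proj("top",P))
cs=manip.camera("side")["image"][:,:,::-1]
a=cv2.resize(cs[150:270,300:440],None,fx=4,fy=4);b=cv2.resize(c["image"][100:300,220:420,::-1],(400,400))
b=cv2.copyMakeBorder(b,0,a.shape[0]-400,0,0,0)[:, 80:320]
cv2.imwrite("pics/chk.png",np.hstack([a,b]))
E
```

```text
-0.003 [ 0.3  2.4 -0.7] n -0.9 w 0.0272 t 16.2
-0.004 [-10.7   1.8  11.2] n 14.9 w 0.0273 t 16.5
open [ 0.2 -0.2  0.3] n 0.2 w 0.0598 t 17.1
up [ 0.4  0.8 -0.5] n -0.7 w 0.0597 t 18.1
knob top centre if drawn 0.0 [322.71223157 218.49876947]
 side px [[365.24875461 213.04980606]] top px [[397.2219796  199.61010873]]
knob top centre if drawn 0.012 [322.83767673 225.57688416]
 side px [[363.12826764 209.7482996 ]] top px [[398.56010481 201.25700698]]
```

View pics/chk.png

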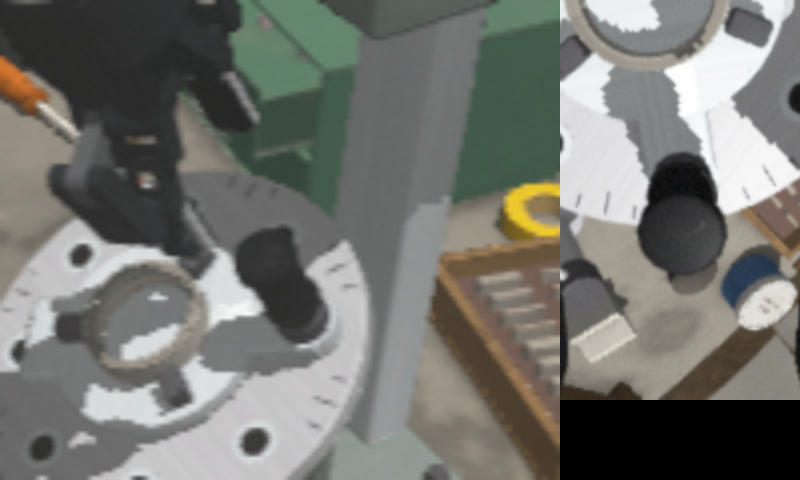

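The knob top is at wrist row about 216.5, against a predicted 218.5 home and 225.6 drawn, and the seat stopped hard at home. The pin is home in the -45° hole, so the switch goes back on.

```bash
python3 - <<'E'
from geo import *; import cv2
manip.command_gripper(0.0)
manip.move_to(*bpose(-.06,.26))
manip.servo_line(bpose(-.06,.1)[0],rate=.12); print(manip.get_contact_force().round(1))
for x in(-.03,-.015,-.005):
    manip.servo_line(bpose(x,.1)[0],rate=.06); print(x,manip.get_contact_force().round(1))
manip.servo_line(bpose(-.035,.1)[0],rate=.15)
manip.servo_line(bpose(-.035,.25)[0],rate=.15)
manip.hold(.3); print(manip.get_time())
s=manip.camera("side")["image"][:,:,::-1]
cv2.imwrite("pics/on.png",cv2.resize(s[130:280,210:410],None,fx=4,fy=4))
E
```

```text
[-0.  -0.5 -0.1]
-0.03 [-0.9 -1.3 -0.6]
-0.015 [ 0.3 -0.2 -0.5]
-0.005 [-1.   0.8  0. ]
25.0417
```

View pics/on.png

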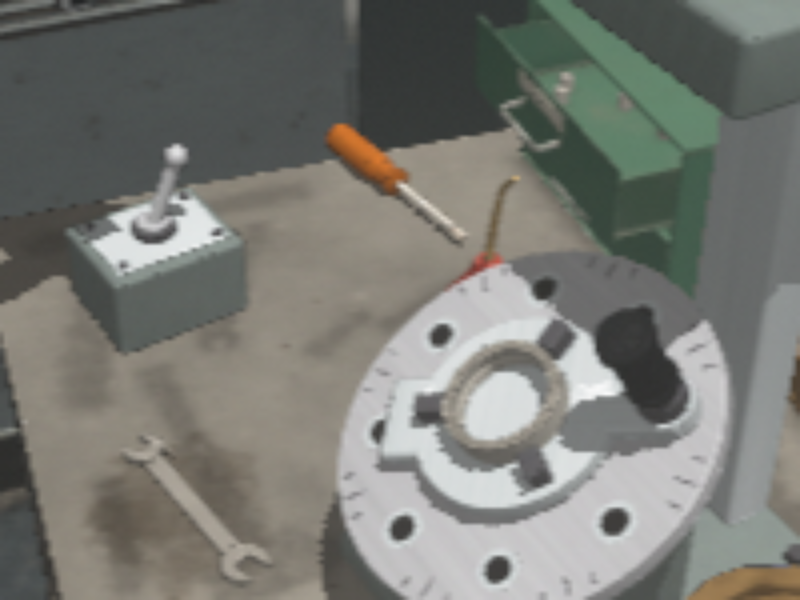

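The ball at (177,154) leans away from the robot, so the switch is on. The arm sits one hole round with the pin home, the tools are undisturbed, and the gripper is clear.

```bash
python3 -c "
from rig import manip
print(manip.sign_off())"
```

```text
the job is handed in; nothing more can be done
None
```

The job is done and handed in at about 25 s on the robot's clock: the switch was flipped off, the wheel moved one hole towards the stylus post (negative side) with the pin fully home, then the switch was flipped back on; the tools I could see in the last picture had not moved, and the arm never worked near the others or the oil can.

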